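Set and lock the cassette cradle's sliding leg

TASK

Free the cassette cradle's spring-loaded leg by swinging the red toggle clamp handle back over centre until the clamp lies fully open. Then push the leg out by its green post until the red pointer stands at the orange length mark and, holding it there, squeeze the red cam lever fully closed towards the post. Finish while still holding the leg at the mark with the lever closed (the spring pulls it back if let go), and leave the mark and the other things on the bench where they are.

Things in the scene. Friction and masses are not known exactly. Their poses are not given: they have to be found in the camera images.
- cradle: Fixed aluminium bed of the cassette cradle, 130 mm (x) by 360 mm (y), 12 mm thick, at y = -210 to +150 mm. Origin on the bench (z = 0) under the leg's middle line; its y is the direction in which the leg is pushed out, z up. All mechanisms below turn with it (about the vertical only). Scale ledge, 38 mm high, along its +x side; the leg runs between rails 44 mm high.
- clamp (a joint): Toggle clamp, rad. 0 = closed: arm level, 105 mm towards cradle +y, its foot on the green post, red handle upright. Grows as the handle swings back to cradle -y. Arm and handle are one rigid L (0.2 kg, hinge along cradle x). Below about 0.75 it falls closed by its weight, beyond that it falls open; 1.6 = open stop (handle level to -y, arm upright, its end 235 mm above the bench).
- clamp_pivot (a point): Point on the clamp's hinge axis, 130 mm above the bench, at x = 0, y = -130 mm in the cradle frame. Grey cheeks reach 12 mm above it.
- clamp_handle (a point): Middle point of the red clamp handle's outer half, 75 mm from the hinge. The red grip is 22 mm (cradle x) by 16 mm thick, reaching from 35 to 95 mm from the hinge; with the clamp closed its top is 225 mm above the bench. A light push on its +y side swings it.
- leg (a joint): Travel of the sliding leg along the cradle's +y, m. 0 = drawn in (start), stop at 0.14. A return spring pulls it back towards 0 with 3 N at 0 and 4.7 N at 0.14. It carries the post, pointer and lever and, at its outer end, a steel stop plate 80 mm wide and 90 mm high, 200 mm on from the post.
- post (a point): Middle of the green grip post on the leg, 94 mm above the bench. The post is 12 mm thick along the cradle's y, 30 mm wide along its x, and stands from 56 to 119 mm above the bench. At leg = 0 it is at y = -30 mm in the cradle frame. The cam lever stands on its +y side.
- lever (a joint): Red cam lever hinged on the leg, rad. 0 = closed (upright, parallel to the post, 6 mm gap between them); about 0.5 = open, leaning away towards the cradle's +y. Stop at 0.55. A friction hinge holds it where it is left; closing takes about 3 N at its tip.
- lever_tip (a point): Tip of the cam lever, 58 mm from its hinge, which lies 16 mm on the +y side of the post's middle, 60 mm above the bench. Lever 8 mm thick, 26 mm wide. From the post's -y face to the lever's +y face: 26 mm closed, up to 57 mm (at the tip) open, so two fingers can straddle both from above, closing along cradle y.
- pointer (a point): Outer end of the thin red pointer (3 mm) that sticks out of the leg's carriage towards the cradle's +x, level with the post's middle in y, 48 mm off the leg's middle line, 54 mm high. It does not collide.
- mark_line (a point): Length mark: the black line across the top of the orange index block (24 x 10 x 14 mm) on the scale, at the inner end of the line, 53 mm high; axes as the cradle's. The leg is at the mark when the pointer's y in this frame is 0. The block fits stiffly and must not be shifted.
- spray: Bystander: white bottle with blue cap, 60 mm diameter, 150 mm high; origin under its middle.
- cup: Bystander: steel cup, 72 mm across the rim, 75 mm high; origin under its middle.
- cassette: Bystander: flat steel instrument cassette with mint green handle, 100 x 205 x 35 mm; origin under the middle of its steel part.

How it is judged:
By the outcome, as a careful person would: the job done as asked, in the order asked, and still so for the second after the job is handed in, while the arm keeps its last pose, push and grip.
It also fails if it takes over 69 s, if anything falls off the work surface, if the arm or the gripper's body presses on something with over 40 N, if the wrist force passes 120 N, or if a joint passes its speed limit or range.

ROBOT

A 6-joint arm with a two-finger parallel gripper is mounted at the origin on the work surface. World frame = base frame: x ahead of the robot, y to its left, z up, the work surface at z = 0. Lengths are in m, angles in rad, forces in N, time in s.
With the tool pointing down it reaches from about 0.3 to 0.85 m from the base axis. Payload 5.4 kg.
Tool frame: the origin (TCP) lies midway between the tips of the shut fingers; the grasp point (between the pads) lies 19 mm behind it; z points along the fingers, x is the direction in which the jaws open and shut, and the axes are right-handed (so a half turn about z gives the same grasp; the last joint's range is limited). The gripper opens to 85 mm and grips with 20 to 120 N. Pads are 22 mm wide; open, the fingers measure 114 mm over their backs; the gripper's body (76 mm by 85 mm) begins 54 mm behind the grasp point. The pads swing forward as they close: fully open they stand 13 mm farther back than shut.
Start: joints at [0.963, 0.158, 1.597, -0, 1.386, -0.21], TCP at [0.223, 0.53, 0.231] pointing down, gripper open.
Joint ranges: [-2.91, 2.91], [-0.94, 2.29], [0.18, 2.7], [-1.29, 4.43], [0.17, 2.64], [-3, 3]. Speed limits (rad/s): [2.57, 2.57, 3.14, 3.14, 3.14, 3.14].

INTERFACE

Orientations are given as a rotation vector (axis times angle).
In Python, from station import manip gives the robot as it stands. The module is installed in compiled form; this text tells all that it offers.
- The arm moves only by the tool drive_tool, never from a script. Its argument "steps" is a list that holds one entry, the list of rows, each a list of 6 numbers: the shift along the tool's x, y, z in units of 0.2 m (1.0 is 0.2 m), then the turn, a rotation vector about the tool's x, y, z in units of 90 degrees (1.0 is 90 degrees). A call has 1 to 10 rows; each row is the pose to reach, as a shift and turn from the pose measured when the call began, along the tool's axes at that moment; what a row does not reach only later rows make up. A row lasts 1/10 s, in which the tool goes at most 50 mm and 8.59 degrees, less where a joint would pass 70% of its speed; a pose out of reach is approached as far as the arm can. A call with a number of a shift or a turn outside -1 to 1 is refused whole. A call with a gripper value outside its range is refused whole. "claw" is the opening, from -1 (shut) to 1 (fully open), set as the call begins (left out, the last holds). The fingers move at their own pace and stop on an object; "newtons" is the grip in N (left out, the last holds). Time passes only in rows, so rows that repeat a pose let the fingers close. It gives the time, the measured TCP pose, the force and the opening at its end, in the units of the state.
- manip.state(): the state, without advancing time (a new reading comes with each control period).
- manip.snapshot(name): name is "side" or "top"; returns the picture (420x560x3 uint8, blue, green, red); there is no depth.
- manip.camera_model(name): a dict with "fx", "fy", "cx", "cy" (pixels), "k1" (the pictures are not rectified: a ray, as slopes to the right and down, at radius r is drawn at 1 + k1 r^2 times it, then the intrinsics apply), "world_to_cam" (4x4, takes a point from world to camera coordinates). Camera axes: x right, y down, z forward; pixel columns grow to the right and rows downward; lengths in m; the calibration is good to about 2 mm. A picture is of the moment at which its call begins. camera_model takes no time and is no camera call.
- manip.job_done(): hands the job in, once; it reports no verdict.
Trained networks look in the newest picture that a camera, given by its name, has taken for a name from the list of things; names that differ only in an ending like _2 or _b are one class to them, and where a whole thing is asked for, a point or a joint stands for the part that bears it (a point fixed in the world has none). Each returns a list of dicts, best first, with "conf" (0 to 1); they miss things now and then, are a little off and sometimes report something else, mostly with a low value. They report only what shows in the picture. A call takes as long as a camera call.
- manip.find_in(camera, target): "point" ([column, row] in pixels, amid what is visible of it).
- manip.silhouettes(camera, target): "mask" (420x560 bool, what is visible of it) and "point" ([column, row] in pixels, amid what is visible of it).
The state is a dict: "time_s": time; "joint_positions": joint angles; "joint_vel": joint speeds; "tau": joint torques, N m; "ee_pos": TCP position; "ee_rot": TCP orientation; "ft_force": force on the tool from outside, world axes, zero at the start; "torque": the same for the moment, N m; "grip_width": finger opening in m.
Only numpy, scipy, OpenCV 4.12 (cv2) and the standard library are available. Lean on these libraries where they do the work, as an engineer would, in place of code of your own. Each camera call takes 0.05 s, during which the arm holds its last target. There are 200 camera calls.

## Working session

There is one attempt and no reset: what is moved stays moved. The work goes in short steps, Python scripts to look and compute and a tool call to move; the robot and the scene stay as the last step left them, time stands still between calls to the robot, and variables do not carry over. Pictures are saved under pics/ and viewed, about 8 in all and at most 12, crops included, and the job is handed in when it is done.

Besides the shell and the picture viewer there is one more tool, called by a JSON object that holds its "name" and its "arguments". drive_tool: Moves the arm, as the interface text tells. Shifts and turns lie within -1 to 1; 1 stands for 0.2 m of shift or 90 degrees of turn. Its arguments: {"type":"object","properties":{"steps":{"type":"array"},"claw":{"type":"number"},"newtons":{"type":"number"}},"required":["steps"]}

```bash
mkdir -p pics; cat > h.py <<'E'
import numpy as np, cv2
from station import manip
from scipy.spatial.transform import Rotation as R
def cam(n):
    c=manip.camera_model(n); return c,np.array(c["world_to_cam"])
def proj(n,P):
    c,T=cam(n); P=np.atleast_2d(P); q=P@T[:3,:3].T+T[:3,3]; s=q[:,:2]/q[:,2:]
    s=s*(1+c["k1"]*(s**2).sum(1,keepdims=True)); return s*[c["fx"],c["fy"]]+[c["cx"],c["cy"]]
def ray(n,uv):
    c,T=cam(n); d=(np.array(uv,float)-[c["cx"],c["cy"]])/[c["fx"],c["fy"]]; s=d.copy()
    for _ in range(20): s=d/(1+c["k1"]*(s@s))
    v=T[:3,:3].T@np.r_[s,1]; return -T[:3,:3].T@T[:3,3], v/np.linalg.norm(v)
def onz(n,uv,z):
    o,v=ray(n,uv); return o+v*(z-o[2])/v[2]
E
python3 - <<'E'
from h import *
for n in("side","top"):
    im=manip.snapshot(n); cv2.imwrite(f"pics/{n}0.png",im)
    c,T=cam(n); print(n,"pos",(-T[:3,:3].T@T[:3,3]).round(3),"fwd",T[2,:3].round(2))
    for t in["cradle","clamp_handle","clamp_pivot","post","lever_tip","pointer","mark_line","spray","cup","cassette"]:
        print(t,[(np.round(d["point"]).tolist(),round(d["conf"],2)) for d in manip.find_in(n,t)[:2]])
print(manip.state())
E
```

```text
side pos [ 0.214 -0.489  0.623] fwd [ 0.47  0.62 -0.63]
cradle [([255.0, 294.0], 0.67), ([262.0, 258.0], 0.22)]
clamp_handle [([266.0, 255.0], 0.9)]
clamp_pivot [([266.0, 255.0], 0.83)]
post [([239.0, 228.0], 0.79)]
lever_tip [([244.0, 236.0], 0.43)]
pointer [([240.0, 229.0], 0.95)]
mark_line [([266.0, 233.0], 0.59)]
spray [([366.0, 301.0], 0.73)]
cup [([165.0, 237.0], 0.86), ([239.0, 231.0], 0.6)]
cassette [([317.0, 239.0], 0.62), ([247.0, 241.0], 0.58)]
top pos [ 0.48  -0.017  1.01 ] fwd [ 0.11  0.02 -0.99]
cradle [([300.0, 258.0], 0.76)]
clamp_handle [([342.0, 268.0], 0.84)]
clamp_pivot [([345.0, 267.0], 0.65), ([263.0, 213.0], 0.5)]
post [([254.0, 241.0], 0.97)]
lever_tip [([293.0, 252.0], 0.52)]
pointer [([256.0, 245.0], 0.65)]
mark_line [([338.0, 268.0], 0.58), ([262.0, 214.0], 0.56)]
spray [([397.0, 201.0], 0.96), ([282.0, 157.0], 0.29)]
cup [([206.0, 314.0], 0.81)]
cassette [([284.0, 158.0], 0.87)]
{'time_s': 1.1, 'joint_positions': array([ 9.62886933e-01,  1.58386988e-01,  1.59702405e+00,  6.28677229e-06,
        1.38622037e+00, -2.10107035e-01]), 'joint_vel': array([ 0.00073609,  0.00144633,  0.00174067,  0.00162324, -0.00079198,
        0.00161768]), 'tau': array([-5.80119377e-04, -3.96034205e+01, -3.31695235e+01, -3.86482598e-04,
        8.76613813e-04,  1.03047648e-05]), 'ee_pos': array([0.22275402, 0.53006523, 0.2312944 ]), 'ee_rot': array([ 2.61657781e+00,  1.73869824e+00, -6.01891468e-05]), 'ft_force': array([ 0.29793898, -0.63030904, -0.18291106]), 'torque': array([-0.00070809,  0.02371622,  0.04465631]), 'grip_width': 0.08537821000581877}
```

```bash
python3 - <<'E'
import cv2
t=cv2.imread("pics/top0.png"); s=cv2.imread("pics/side0.png")
cv2.imwrite("pics/t1.png",cv2.resize(t[110:370,170:520],None,fx=2.25,fy=2.25,interpolation=cv2.INTER_CUBIC))
cv2.imwrite("pics/s1.png",cv2.resize(s[140:380,120:440],None,fx=2.5,fy=2.5,interpolation=cv2.INTER_CUBIC))
E
```

```text
(no output)
```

View pics/t1.png

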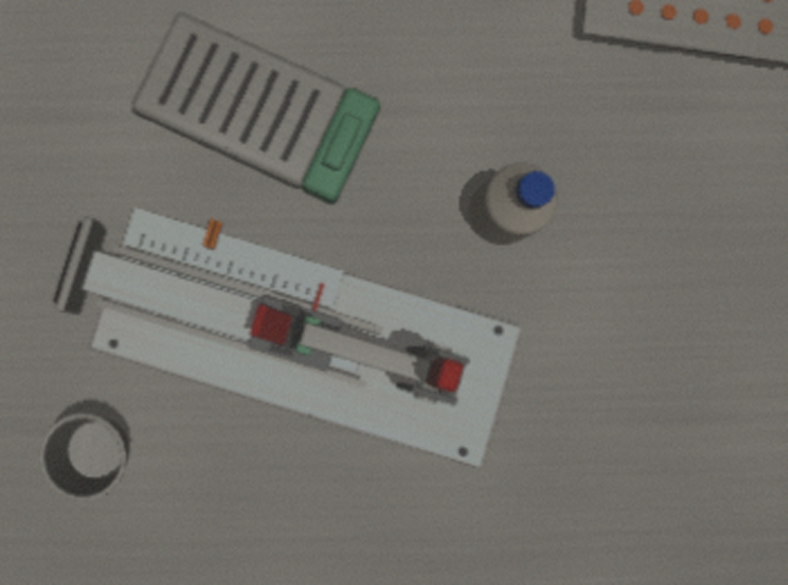

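View pics/s1.png

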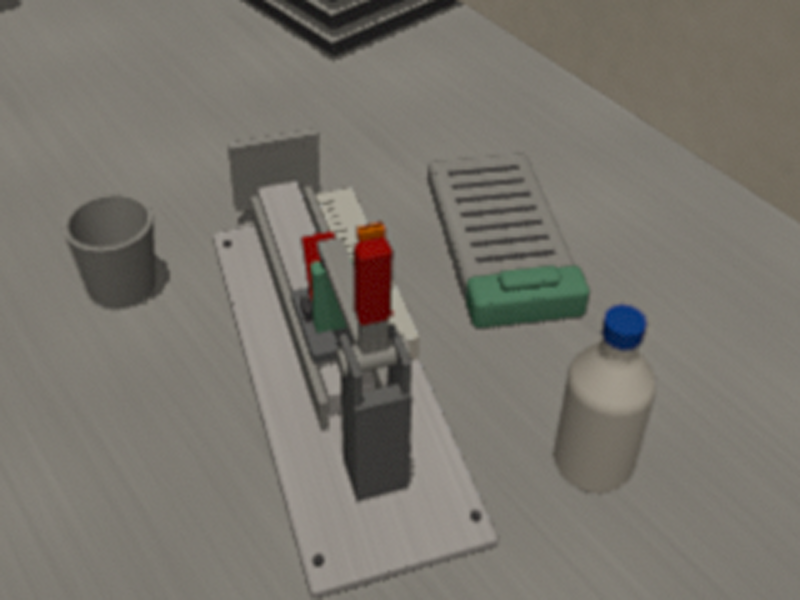

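The top view shows the cradle running left (its +y). Bed corners are at crop (518,327), (480,465) and (93,347), the orange mark near (213,235) and the pointer tip near (321,286). The handle is at (448,375) and the lever top at (271,323). The side view agrees: clamp closed, cup, cassette and bottle clear of the cradle. Next I fit the pose.

```bash
cat >> h.py <<'E'
def c2w(p,P):
    P=np.atleast_2d(np.array(P,float)); c,s=np.cos(p[2]),np.sin(p[2])
    return np.c_[p[0]+c*P[:,0]-s*P[:,1],p[1]+s*P[:,0]+c*P[:,1],P[:,2]]
E
python3 - <<'E'
from h import *
from scipy.optimize import least_squares
t=lambda u,v:(u/2.25+170-.3,v/2.25+110-.3)
s=lambda u,v:(u/2.5+120-.3,v/2.5+140-.3)
M=[("top",t(518,327),(.065,-.21,.012)),("top",t(480,465),(-.065,-.21,.012)),("top",t(93,347),(-.065,.15,.012)),
("top",t(322,284),(.048,-.03,.054)),
("side",s(495,543),(.065,-.21,.012)),("side",s(316,592),(-.065,-.21,.012)),("side",s(215,236),(-.065,.15,.012))]
f=lambda p:np.concatenate([proj(n,c2w(p,P))[0]-uv for n,uv,P in M])
best=min((least_squares(f,[.5,0,a],loss="soft_l1") for a in np.arange(-3,3.2,1)),key=lambda r:r.cost)
p=best.x; print("pose",p.round(4),np.round(best.fun.reshape(-1,2),1).tolist() if 0 else f(p).reshape(-1,2).round(1).tolist())
np.save("p.npy",p)
im=cv2.imread("pics/top0.png"); hsv=cv2.cvtColor(im,cv2.COLOR_BGR2HSV)
m=cv2.inRange(hsv,(5,120,80),(20,255,255)); n,l,st,ce=cv2.connectedComponentsWithStats(m)
for i in range(1,n):
    if st[i,4]>15:
        w=onz("top",ce[i],.050); c,sn=np.cos(p[2]),np.sin(p[2]); d=w[:2]-p[:2]
        print(ce[i].round(1),st[i],w.round(4),"cradle",(c*d[0]+sn*d[1]).round(4),(-sn*d[0]+c*d[1]).round(4))
for nm,P in dict(pivot=(0,-.13,.13),handle=(0,-.13,.205),post=(0,-.03,.094),stop=(0,.17,.05),markguess=(.053,.09,.053)).items():
    w=c2w(p,[P]); print(nm,w.round(4).tolist(),proj("top",w).round(0).tolist(),proj("side",w).round(0).tolist())
for nm,z in(("spray",.15),("cup",.075),("cassette",.035)):
    print(nm,onz("top",manip.find_in("top",nm)[0]["point"],z).round(3))
x=hsv[:,:]
# enlarge mark
cv2.imwrite("pics/mk.png",cv2.resize(im[190:260,230:330],None,fx=8,fy=8,interpolation=cv2.INTER_CUBIC))
E
```

```text
Traceback (most recent call last):
  File "h.py", line 7, in proj
    c,T=cam(n); P=np.atleast_2d(P); q=P@T[:3,:3].T+T[:3,3]; s=q[:,:2]/q[:,2:]
        ~~~^^^
  File "h.py", line 5, in cam
    c=manip.camera_model(n); return c,np.array(c["world_to_cam"])
ValueError: time passes only in moves, steps and waits
```

The camera_model call seems to be limited per script, so I'll cache it.

```bash
python3 - <<'E'
s=open("h.py").read().replace('''def cam(n):
''','''_C={}
def cam(n):
    if n not in _C: c=manip.camera_model(n); _C[n]=(c,np.array(c["world_to_cam"]))
    return _C[n]
def _old(n):
''')
open("h.py","w").write(s)
E
cat > fit.py <<'E'
from h import *
from scipy.optimize import least_squares
t=lambda u,v:(u/2.25+170-.3,v/2.25+110-.3)
s=lambda u,v:(u/2.5+120-.3,v/2.5+140-.3)
M=[("top",t(518,327),(.065,-.21,.012)),("top",t(480,465),(-.065,-.21,.012)),("top",t(93,347),(-.065,.15,.012)),
("top",t(322,284),(.048,-.03,.054)),
("side",s(495,543),(.065,-.21,.012)),("side",s(316,592),(-.065,-.21,.012)),("side",s(215,236),(-.065,.15,.012))]
f=lambda p:np.concatenate([proj(n,c2w(p,P))[0]-uv for n,uv,P in M])
best=min((least_squares(f,[.5,0,a],loss="soft_l1") for a in np.arange(-3,3.2,1)),key=lambda r:r.cost)
p=best.x; print("pose",p.round(4),f(p).reshape(-1,2).round(1).tolist())
np.save("p.npy",p)
im=cv2.imread("pics/top0.png"); hsv=cv2.cvtColor(im,cv2.COLOR_BGR2HSV)
m=cv2.inRange(hsv,(5,120,80),(20,255,255)); n,l,st,ce=cv2.connectedComponentsWithStats(m)
for i in range(1,n):
    if st[i,4]>15:
        w=onz("top",ce[i],.050); c,sn=np.cos(p[2]),np.sin(p[2]); d=w[:2]-p[:2]
        print(ce[i].round(1),st[i],w.round(4),"cradle",(c*d[0]+sn*d[1]).round(4),(-sn*d[0]+c*d[1]).round(4))
for nm,P in dict(pivot=(0,-.13,.13),handle=(0,-.13,.205),post=(0,-.03,.094),stop=(0,.17,.05),markguess=(.053,.09,.053)).items():
    w=c2w(p,[P]); print(nm,w.round(4).tolist(),proj("top",w).round(0).tolist(),proj("side",w).round(0).tolist())
for nm,uv,z in(("spray",(397,201),.1),("cup",(206,314),.06),("cassette",(284,158),.035)): print(nm,onz("top",uv,z).round(3))
cv2.imwrite("pics/mk.png",cv2.resize(im[190:260,230:330],None,fx=8,fy=8,interpolation=cv2.INTER_CUBIC))
E
python3 fit.py
```

```text
pose [ 0.5043 -0.0101 -0.3165] [[2.3, -0.2], [0.7, 1.9], [-1.6, -0.1], [0.8, -1.0], [1.6, -1.9], [-2.6, 0.2], [-1.3, -2.0]]
[457.7  43.9] [455  42   6   5  24] [ 0.9236 -0.3563  0.05  ] cradle 0.5062 -0.1985
[75.4 46.4] [73 44  6  6 30] [0.9414 0.4322 0.05  ] cradle 0.2777 0.5564
[471.7  46. ] [469  44   6   5  24] [ 0.9192 -0.3853  0.05  ] cradle 0.511 -0.2274
[61.2 48.5] [59 46  6  6 28] [0.9387 0.4634 0.05  ] cradle 0.2654 0.5852
[485.8  48.2] [483  46   6   6  26] [ 0.9147 -0.4146  0.05  ] cradle 0.5159 -0.2567
[47.  50.9] [44 48  7  7 32] [0.9354 0.495  0.05  ] cradle 0.2525 0.6142
[499.8  50.4] [497  48   6   6  25] [ 0.9101 -0.4439  0.05  ] cradle 0.5207 -0.286
[33.2 53.4] [31 51  6  6 28] [0.932  0.5261 0.05  ] cradle 0.2395 0.6427
[513.7  52.7] [511  50   6   6  26] [ 0.9057 -0.473   0.05  ] cradle 0.5256 -0.315
[19.3 55.7] [17 53  6  6 27] [0.929  0.5579 0.05  ] cradle 0.2268 0.672
[527.5  55. ] [525  53   6   5  24] [ 0.9011 -0.5024  0.05  ] cradle 0.5303 -0.3444
[456.7  57.3] [454  55   6   6  23] [ 0.8944 -0.352   0.05  ] cradle 0.4772 -0.2035
[541.  57.] [539  55   5   
[... 5538 characters left out ...]
0.7706 0.5422 0.05  ] cradle 0.0812 0.6078
[551.7 127.7] [549 125   6   6  26] [ 0.7469 -0.5384  0.05  ] cradle 0.395 -0.4265
[  6.6 129.5] [  4 127   6   6  31] [0.7679 0.5738 0.05  ] cradle 0.0687 0.6369
[264.  213.2] [261 208   7  12  54] [0.5843 0.0407 0.05  ] cradle 0.0602 0.0731
pivot [[0.4638, -0.1336, 0.13]] [[362.0, 275.0]] [[268.0, 282.0]]
handle [[0.4638, -0.1336, 0.205]] [[368.0, 276.0]] [[269.0, 247.0]]
post [[0.495, -0.0386, 0.094]] [[307.0, 259.0]] [[253.0, 255.0]]
stop [[0.5572, 0.1515, 0.05]] [[207.0, 228.0]] [[230.0, 208.0]]
markguess [[0.5827, 0.0589, 0.053]] [[254.0, 214.0]] [[263.0, 225.0]]
spray [ 0.597 -0.205  0.1  ]
cup [0.395 0.151 0.06 ]
cassette [0.695 0.001 0.035]
```

View pics/mk.png

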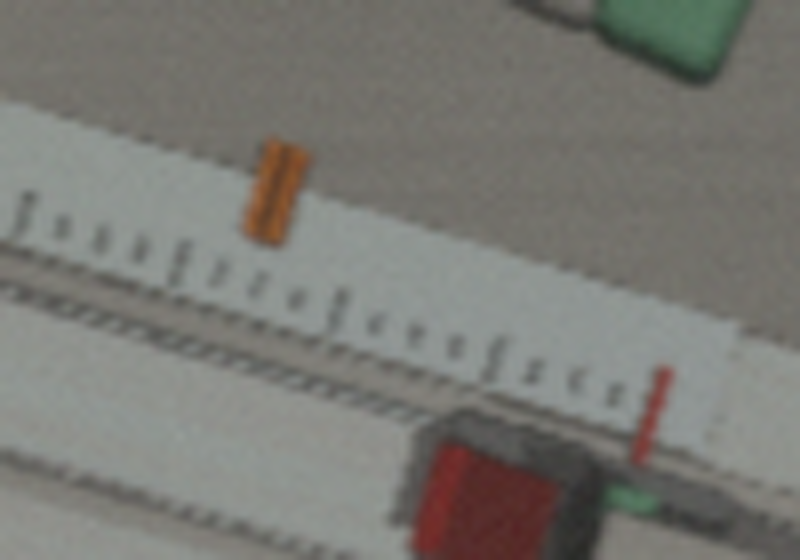

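Pointer tip in this crop is at (667,368), and the inner end of the mark line is at (268,240). Now I refine the corners to sub-pixel before moving.

```bash
cat > fit2.py <<'E'
from h import *
from scipy.optimize import least_squares
p0=np.load("p.npy")
def edge(n,a,b,g,p,rad=5):
    """sub-pixel points of strongest gradient across the projected edge a-b"""
    A,B=proj(n,c2w(p,[a,b])); d=(B-A)/np.linalg.norm(B-A); nn=np.array([-d[1],d[0]]); out=[]
    for s in np.linspace(.08,.92,25):
        c=A+(B-A)*s; k=np.arange(-rad,rad+.01,.25); q=(c+k[:,None]*nn).astype(np.float32)
        v=cv2.remap(g,q[:,:1],q[:,1:],cv2.INTER_LINEAR).ravel(); gr=np.abs(np.gradient(cv2.GaussianBlur(v[None],(0,0),3).ravel()))
        i=gr.argmax()
        if 2<i<len(k)-3: out.append(k[i])
    out=np.array(out); m=np.median(out); return m,np.median(abs(out-m)),nn
E=[]
for n in("top","side"):
    E+=[(n,(.065,-.21,.012),(-.065,-.21,.012)),(n,(-.065,-.21,.012),(-.065,.15,.012)),(n,(.065,-.21,.012),(.065,-.06,.012)) ]
E.append(("top",(.04,.15,.038),(.065,.15,.038)))
g={n:cv2.GaussianBlur(cv2.imread(f"pics/{n}0.png"),(0,0),1).astype(np.float32).mean(2) for n in("top","side")}
p=p0.copy()
for it in range(4):
    meas=[(n,a,b)+edge(n,a,b,g[n],p) for n,a,b in E]
    base=[proj(n,c2w(p,[a,b])).mean(0)+m*nn for n,a,b,m,sd,nn in meas]
    def f(x):
        r=[]
        for (n,a,b,m,sd,nn),c in zip(meas,base):
            P=proj(n,c2w(x,[a,b])); d=(P[1]-P[0])/np.linalg.norm(P[1]-P[0]); r.append(np.cross(d,c-P[0]))
            A0=proj(n,c2w(p,[a,b])); 
            for e in (0,1): r.append(.5*((A0[e]+m*nn-P[e])@nn))
        return np.array(r)
    p=least_squares(f,p,loss="soft_l1").x
print("pose",p.round(4)); 
for q in meas: print(q[0],q[1],q[2],"resid px",round(q[3],2),"mad",round(q[4],2))
np.save("p2.npy",p)
c,sn=np.cos(p[2]),np.sin(p[2])
k=lambda w:np.round([c*(w[0]-p[0])+sn*(w[1]-p[1]),-sn*(w[0]-p[0])+c*(w[1]-p[1])],4)
px=lambda u,v:(u/8+230-.44,v/8+190-.44)
for nm,uv,z in(("pointer",px(667,368),.054),("ptr root",px(640,460),.054),("mark in",px(268,240),.053),("mark out",px(288,143),.053)):
    print(nm,k(onz("top",uv,z)))
E
python3 fit2.py 2>&1 | grep -v Warn
```

```text
P=proj(n,c2w(x,[a,b])); d=(P[1]-P[0])/np.linalg.norm(P[1]-P[0]); r.append(np.cross(d,c-P[0]))
pose [ 0.506  -0.0115 -0.345 ]
top (0.065, -0.21, 0.012) (-0.065, -0.21, 0.012) resid px 1.5 mad 0.5
top (-0.065, -0.21, 0.012) (-0.065, 0.15, 0.012) resid px -0.25 mad 1.0
top (0.065, -0.21, 0.012) (0.065, -0.06, 0.012) resid px -0.5 mad 0.5
side (0.065, -0.21, 0.012) (-0.065, -0.21, 0.012) resid px -0.25 mad 0.5
side (-0.065, -0.21, 0.012) (-0.065, 0.15, 0.012) resid px 0.5 mad 1.25
side (0.065, -0.21, 0.012) (0.065, -0.06, 0.012) resid px -0.25 mad 0.5
top (0.04, 0.15, 0.038) (0.065, 0.15, 0.038) resid px 1.5 mad 0.0
pointer [ 0.0453 -0.0269]
ptr root [ 0.0225 -0.0279]
mark in [0.0437 0.0729]
mark out [0.0672 0.076 ]
```

```bash
cat > q.py <<'E'
from h import *
t=lambda u,v:(u/2.25+170-.28,v/2.25+110-.28)
W={k:onz("top",t(*uv),z) for k,uv,z in(("A",(518,327),.012),("B",(480,465),.012),("C",(93,347),.012),("D",(135,208),.038),("E",(343,272),.038),("pl1",(90,218),.09),("pl2",(65,311),.09))}
for k,v in W.items(): print(k,v.round(4))
def d(a,b): v=W[b]-W[a]; return np.linalg.norm(v[:2]).round(4),np.arctan2(v[1],v[0]).round(4)
print("BC",d("B","C"),"yaw",d("B","C")[1]-np.pi/2); print("BA",d("B","A")); print("ED",d("E","D"),d("E","D")[1]-np.pi/2); print("plate",d("pl2","pl1"))
im=cv2.imread("pics/top0.png")
pp=np.load("p2.npy")
for p,col in((np.load("p.npy"),(255,0,255)),(pp,(0,255,255))):
    for z,x0,x1,y0,y1 in((.012,-.065,.065,-.21,.15),):
        q=proj("top",c2w(p,[(x0,y0,z),(x1,y0,z),(x1,y1,z),(x0,y1,z)]))
        if col==(255,0,255): big=cv2.resize(im[170:350,190:430],None,fx=3.3,fy=3.3,interpolation=cv2.INTER_CUBIC)
        cv2.polylines(big,[np.int32(((q-[190,170]+.5)*3.3-.5).round())],True,col,1)
cv2.imwrite("pics/ov.png",big)
E
python3 q.py
```

```text
A [ 0.5003 -0.2253  0.012 ]
B [ 0.3808 -0.1881  0.012 ]
C [0.4889 0.1494 0.012 ]
D [0.6084 0.1082 0.038 ]
E [ 0.5497 -0.0708  0.038 ]
pl1 [0.594  0.1387 0.09  ]
pl2 [0.5178 0.1594 0.09  ]
BC (np.float64(0.3544), np.float64(1.261)) yaw -0.30979632679489666
BA (np.float64(0.1251), np.float64(-0.3012))
ED (np.float64(0.1883), np.float64(1.2539)) -0.31689632679489654
plate (np.float64(0.0789), np.float64(-0.2648))
```

View pics/ov.png

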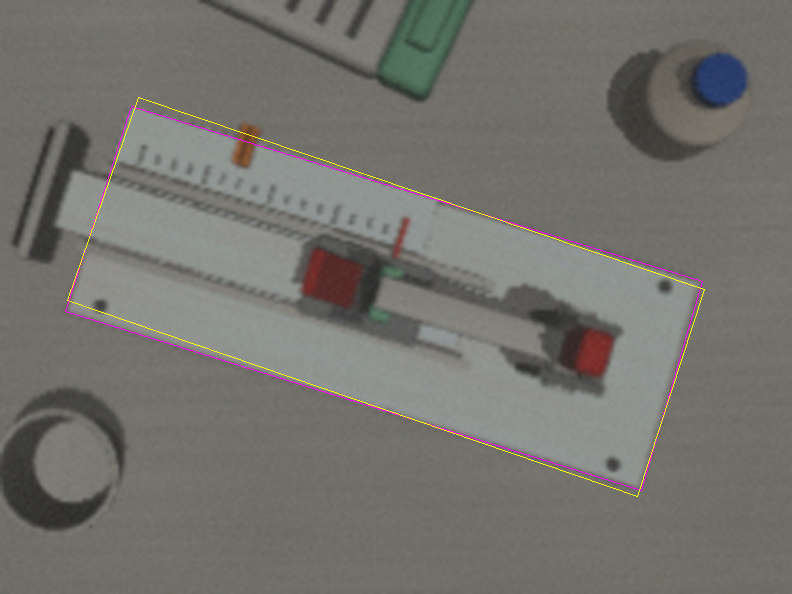

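Magenta (first fit, yaw about -0.312) lies well on the bed; the yellow one I discard. The handle is at ov (590,352) and the arm is closed. I'm going over the cradle with shut fingers.

{"name": "drive_tool", "arguments": {"steps": [[[-0.8,0.79,-0.35,0,0,0],[-0.8,0.79,-0.35,0,0,0],[-0.8,0.79,-0.35,0,0,0],[-0.8,0.79,-0.35,0,0,0],[-0.8,0.79,-0.35,0,0,0],[-0.8,0.79,-0.35,0,0,0],[-0.8,0.79,-0.35,0,0,0]]], "claw": -1, "newtons": 30}}

```text
time_s: 1.8
ee_pos: [0.3068, 0.3212, 0.3016]
ee_rot: [-2.618, -1.736, -0.002]
ft_force: [-0.3, 1.2, -0.6]
grip_width: 0.0001
```

{"name": "drive_tool", "arguments": {"steps": [[[-0.8,0.79,0,0,0,0],[-0.8,0.79,0,0,0,0],[-0.8,0.79,0,0,0,0],[-0.8,0.79,0,0,0,0],[-0.8,0.79,0,0,0,0],[-0.8,0.79,0,0,0,0],[-0.8,0.79,0,0,0,0]]]}}

```text
time_s: 2.5
ee_pos: [0.3898, 0.1132, 0.3009]
ee_rot: [-2.616, -1.736, -0.0]
ft_force: [-0.4, 0.6, 0.2]
grip_width: 0.0001
```

{"name": "drive_tool", "arguments": {"steps": [[[-0.82,0.806,0,0,0,-0.055],[-0.82,0.806,0,0,0,-0.055],[-0.82,0.806,0,0,0,-0.055],[-0.82,0.806,0,0,0,-0.055],[-0.82,0.806,0,0,0,-0.055],[-0.82,0.806,0,0,0,-0.055],[-0.82,0.806,0,0,0,-0.055],[-0.82,0.806,0,0,0,-0.055]]]}}

```text
time_s: 3.3
ee_pos: [0.4746, -0.0984, 0.3003]
ee_rot: [-2.536, -1.85, -0.001]
ft_force: [-0.0, 0.2, 0.2]
grip_width: -0.0001
```

```bash
cat > st.py <<'E'
from h import *
P=np.array([.504,-.010,-.312])
def tool():
    s=manip.state(); r=R.from_rotvec(s["ee_rot"]); c,sn=np.cos(P[2]),np.sin(P[2]); d=np.array(s["ee_pos"])[:2]-P[:2]
    X=r.as_matrix()
    print("t",round(s["time_s"],2),"cradle xyz",(c*d[0]+sn*d[1]).round(4),(-sn*d[0]+c*d[1]).round(4),s["ee_pos"][2].round(4),"toolx yaw",(np.arctan2(X[1,0],X[0,0])-np.pi/2).round(4),"tilt",X[:2,2].round(4),"F",s["ft_force"].round(1),"w",round(float(s["grip_width"]),4))
E
python3 - <<'E'
from st import *
tool()
im=manip.snapshot("side"); cv2.imwrite("pics/s2.png",cv2.resize(im[140:380,120:440],None,fx=2.5,fy=2.5))
E
```

```text
t 3.3 cradle xyz -0.0008 -0.0932 0.3003 toolx yaw -0.31 tilt [-0.0012  0.0025] F [-0.   0.2  0.2] w -0.0001
```

View pics/s2.png

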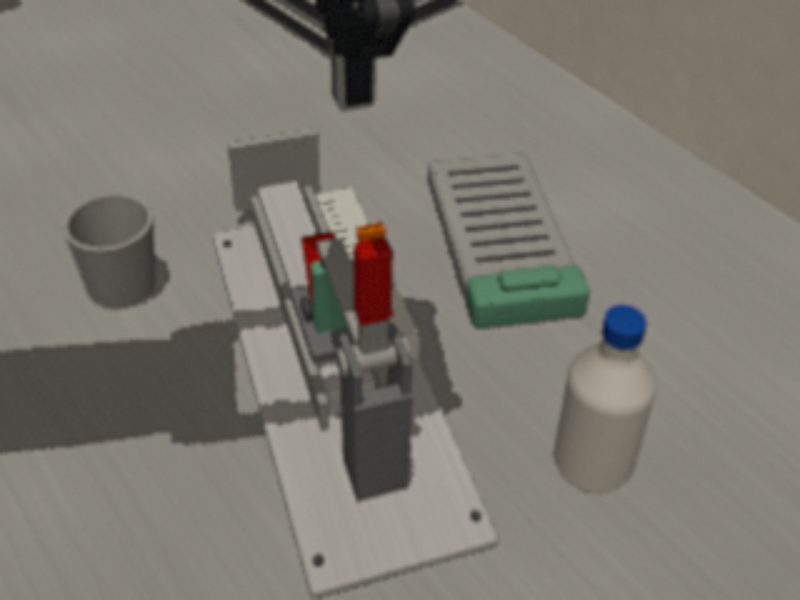

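Finger tips at crop (355,105), above and in front of the handle, whose grip is centred at (373,280). Descend, then push back along -x of the tool (cradle -y).

{"name": "drive_tool", "arguments": {"steps": [[[0,0,0.2,0,0,0],[0,0,0.4,0,0,0],[0,0,0.575,0,0,0],[0,0,0.575,0,0,0],[0,0,0.575,0,0,0]]]}}

```text
time_s: 3.85
ee_pos: [0.4746, -0.0974, 0.1863]
ee_rot: [-2.535, -1.852, -0.001]
ft_force: [0.6, -0.1, 1.0]
grip_width: -0.0002
```

{"name": "drive_tool", "arguments": {"steps": [[[-0.06,0,0,0,0,0],[-0.1,0,0,0,0,0],[-0.14,0,0,0,0,0],[-0.18,0,0,0,0,0],[-0.22,0,0,0,0,0],[-0.26,0,0,0,0,0],[-0.3,0,0,0,0,0],[-0.34,0,0,0,0,0],[-0.38,0,0,0,0,0],[-0.41,0,0,0,0,0]]]}}

```text
time_s: 4.85
ee_pos: [0.4494, -0.1764, 0.186]
ee_rot: [-2.535, -1.852, -0.001]
ft_force: [-0.0, 0.1, -0.4]
grip_width: 0.0001
```

{"name": "drive_tool", "arguments": {"steps": [[[0,0,0,0,0,0],[0,0,0,0,0,0],[0,0,0,0,0,0],[0,0,0,0,0,0]]]}}

```text
time_s: 5.25
ee_pos: [0.4494, -0.1761, 0.186]
ee_rot: [-2.534, -1.852, -0.001]
ft_force: [0.5, 0.4, -0.3]
grip_width: -0.0002
```

```bash
python3 - <<'E'
from st import *
tool()
im=manip.snapshot("side"); cv2.imwrite("pics/s3.png",cv2.resize(im[140:380,120:440],None,fx=2.5,fy=2.5))
E
```

```text
t 5.25 cradle xyz -0.0009 -0.1749 0.186 toolx yaw -0.3084 tilt [-0.001   0.0021] F [ 0.5  0.4 -0.3] w -0.0002
```

View pics/s3.png

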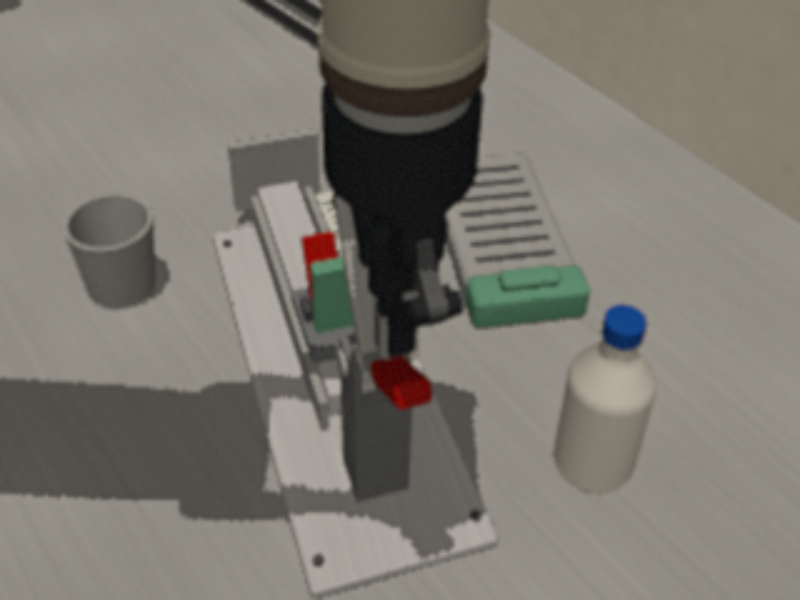

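Clamp handle now lies level at crop (402,382), arm upright, post (330,295) free. Lift, open, and move above the post; then check the post's position.

{"name": "drive_tool", "arguments": {"steps": [[[0,0,-0.2,0,0,0],[0,0,-0.45,0,0,0],[0,0,-0.65,0,0,0],[0,0,-0.65,0,0,0],[0,0,-0.65,0,0,0]]]}}

```text
time_s: 5.8
ee_pos: [0.45, -0.1765, 0.317]
ee_rot: [-2.536, -1.854, -0.002]
ft_force: [0.1, 1.0, -0.7]
grip_width: 0.0001
```

{"name": "drive_tool", "arguments": {"steps": [[[0.2,0,0,0,0,0],[0.4,0,0,0,0,0],[0.6,0,0,0,0,0],[0.84,0.01,0,0,0,0.0],[0.84,0.01,0,0,0,0],[0.84,0.01,0,0,0,0],[0.84,0.01,0,0,0,0]]], "claw": 1}}

```text
time_s: 6.5
ee_pos: [0.5022, -0.0176, 0.3158]
ee_rot: [-2.535, -1.852, 0.001]
ft_force: [0.6, -0.2, 0.5]
grip_width: 0.0856
```

```bash
python3 - <<'E'
from st import *
tool()
im=manip.snapshot("side"); 
q=proj("side",c2w(P,[(x,y,z) for z in(.119,.056) for x,y in((-.015,-.036),(.015,-.036),(.015,-.024),(-.015,-.024))]))
q2=proj("side",c2w(P,[(0,-.13,.235),(0,-.13,.13),(0,-.225,.13),(.048,-.03,.054)]))
big=cv2.resize(im[140:380,120:440],None,fx=2.5,fy=2.5)
f=lambda q:np.int32(((q-[120,140]+.5)*2.5-.5).round())
for k in(q[:4],q[4:]): cv2.polylines(big,[f(k)],True,(255,0,255),1)
for a in f(q2): cv2.circle(big,tuple(map(int,a)),3,(0,255,255),1)
cv2.imwrite("pics/s4.png",big)
E
```

```text
t 6.5 cradle xyz 0.0007 -0.0078 0.3158 toolx yaw -0.3088 tilt [-0.0015  0.0009] F [ 0.6 -0.2  0.5] w 0.0856
```

View pics/s4.png

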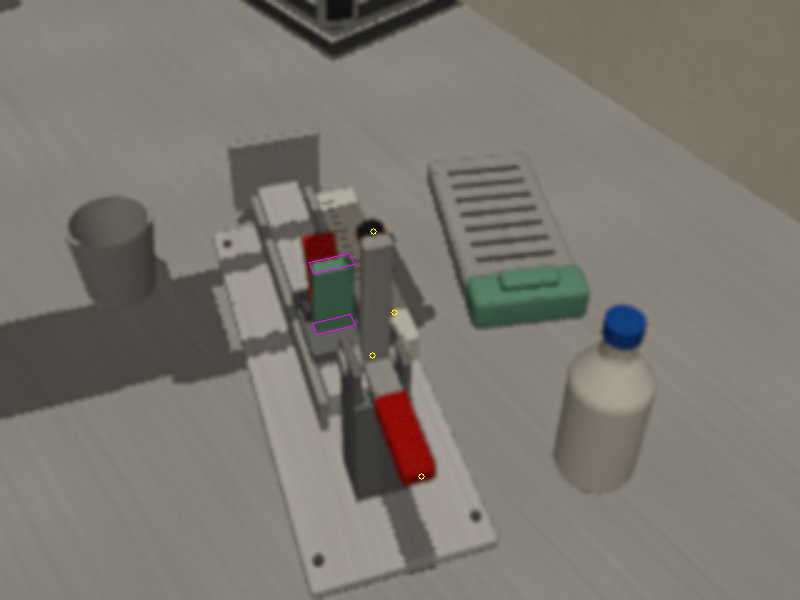

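The projected post (magenta) and clamp end (421,477) match the picture, so the clamp is at its open stop. Descend to straddle post and lever.

{"name": "drive_tool", "arguments": {"steps": [[[0,0,0.2,0,0,0],[0,0,0.4,0,0,0],[0,0,0.6,0,0,0],[0,0,0.8,0,0,0],[0,0,0.8,0,0,0]]]}}

```text
time_s: 7.05
ee_pos: [0.4974, -0.0179, 0.1502]
ee_rot: [-2.531, -1.843, 0.013]
ft_force: [-2.3, 1.1, -0.1]
grip_width: 0.0859
```

{"name": "drive_tool", "arguments": {"steps": [[[0,0,0.1,0,0,0],[0,0,0.2,0,0,0],[0,0,0.3,0,0,0],[0,0,0.4,0,0,0],[0,0,0.4,0,0,0],[0,0,0.4,0,0,0]]]}}

```text
time_s: 7.65
ee_pos: [0.4974, -0.0184, 0.072]
ee_rot: [-2.533, -1.843, 0.011]
ft_force: [0.8, -0.0, 1.0]
grip_width: 0.0855
```

```bash
python3 - <<'E'
from st import *
tool()
c,sn=np.cos(P[2]),np.sin(P[2])
k=lambda w:np.round([c*(w[0]-P[0])+sn*(w[1]-P[1]),-sn*(w[0]-P[0])+c*(w[1]-P[1])],4)
px=lambda u,v:(u/8+230-.44,v/8+190-.44)
for nm,uv,z in(("pointer",px(667,368),.054),("ptr root",px(640,460),.054),("mark in",px(268,240),.053),("mark out",px(288,143),.053)): print(nm,k(onz("top",uv,z)))
im=manip.snapshot("top"); cv2.imwrite("pics/t5.png",cv2.resize(im[160:320,190:390],None,fx=4,fy=4,interpolation=cv2.INTER_CUBIC)[:600])
E
```

```text
t 7.65 cradle xyz -0.0037 -0.01 0.072 toolx yaw -0.3128 tilt [-0.0111  0.0035] F [ 0.8 -0.   1. ] w 0.0855
pointer [ 0.0467 -0.0293]
ptr root [ 0.0239 -0.0294]
mark in [0.0484 0.0706]
mark out [0.0721 0.0729]
```

View pics/t5.png

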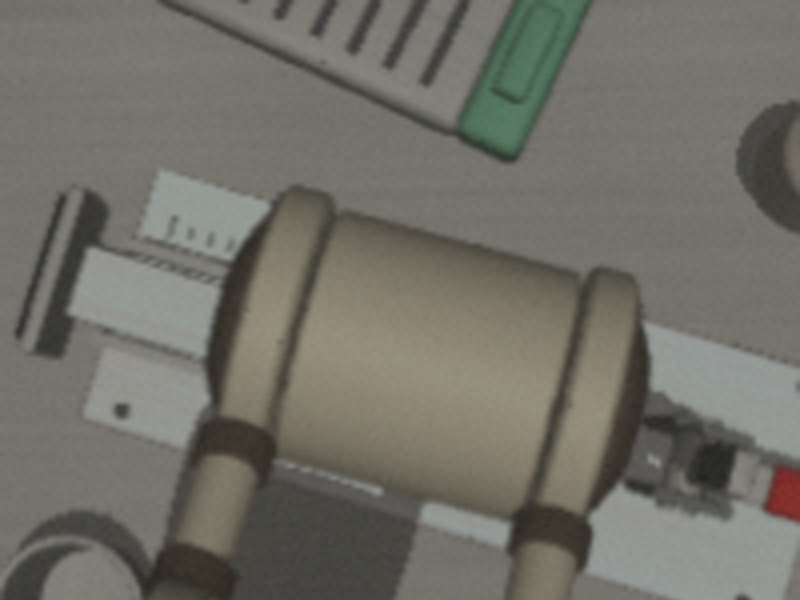

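The arm hides pointer and mark from the top, but the stop plate's edge (about (60,265) in this crop) shows the leg's travel. I measure the mark-pointer distance precisely from the first top picture.

```bash
cat > mk.py <<'E'
from st import *
im=cv2.imread("pics/top0.png").astype(np.float32)
c,sn=np.cos(P[2]),np.sin(P[2])
def prof(x,z,y0,y1,f):
    ys=np.arange(y0,y1,.00025); q=proj("top",c2w(P,np.c_[np.full_like(ys,x),ys,np.full_like(ys,z)])).astype(np.float32)
    v=cv2.remap(im,q[:,:1],q[:,1:],cv2.INTER_CUBIC)[:,0]; return ys,f(v)
red=lambda v:np.clip(v[:,2]-(v[:,0]+v[:,1])/2-15,0,None)
orn=lambda v:np.clip(v[:,2]-v[:,0]-25,0,None)
lum=lambda v:v.sum(1)
print("pointer")
for x in(.03,.035,.04,.045):
    y,w=prof(x,.054,-.045,-.015,red); print(x,((y*w).sum()/w.sum()).round(4))
print("mark: orange centroid / span / dark min")
for x in(.052,.056,.060,.064,.068):
    y,w=prof(x,.053,.05,.095,orn); ce=(y*w).sum()/w.sum(); on=y[w>w.max()/2]
    y2,l=prof(x,.053,ce-.004,ce+.004,lum); a=np.polyfit(y2-ce,l,2); i=y2[l.argmin()]
    print(x,ce.round(4),on.min().round(4),on.max().round(4),i.round(4))
E
python3 mk.py
```

```text
pointer
0.03 -0.029
0.035 -0.029
0.04 -0.0292
0.045 -0.0293
mark: orange centroid / span / dark min
0.052 0.0724 0.0683 0.0768 0.0731
0.056 0.0724 0.0683 0.0768 0.0727
0.06 0.0727 0.0683 0.077 0.0729
0.064 0.0726 0.068 0.0775 0.0731
0.068 0.0724 0.0678 0.0773 0.0726
```

```bash
cat > sc.py <<'E'
from mk import *
def edge(x,z,yc):
    y,l=prof(x,z,yc-.012,yc+.012,lum); g=np.abs(np.gradient(cv2.GaussianBlur(l[None],(0,0),4).ravel())); i=g.argmax(); return y[i].round(4)
for x in(-.055,-.045,-.03,.03,.05,.06): print("bed ends x",x,edge(x,.012,-.21),edge(x,.012,.15))
for x in(.045,.055,.06): print("ledge end",x,edge(x,.038,.15))
def edgex(y,z,xc):
    xs=np.arange(xc-.012,xc+.012,.00025); q=proj("top",c2w(P,np.c_[xs,np.full_like(xs,y),np.full_like(xs,z)])).astype(np.float32)
    l=cv2.remap(im,q[:,:1],q[:,1:],cv2.INTER_CUBIC)[:,0].sum(1); return xs[np.abs(np.gradient(cv2.GaussianBlur(l[None],(0,0),4).ravel())).argmax()].round(4)
for y in(-.2,-.15,-.1): print("bed sides",y,edgex(y,.012,-.065),edgex(y,.012,.065))
for y in(0,.05,.1,.13): print("sides far",y,edgex(y,.012,-.065),edgex(y,.038,.065))
E
python3 sc.py | tail -n +10
```

```text
0.064 0.0726 0.068 0.0775 0.0731
0.068 0.0724 0.0678 0.0773 0.0726
bed ends x -0.055 -0.2072 0.1488
bed ends x -0.045 -0.2072 0.1485
bed ends x -0.03 -0.2072 0.1488
bed ends x 0.03 -0.2075 0.1465
bed ends x 0.05 -0.2075 0.1495
bed ends x 0.06 -0.208 0.1495
ledge end 0.045 0.1455
ledge end 0.055 0.1455
ledge end 0.06 0.145
bed sides -0.2 -0.064 0.0628
bed sides -0.15 -0.0632 0.063
bed sides -0.1 -0.0632 0.063
sides far 0 -0.0637 0.0633
sides far 0.05 -0.0635 0.064
sides far 0.1 -0.0635 0.0635
sides far 0.13 -0.0587 0.063
```

{"name": "drive_tool", "arguments": {"steps": [[[0.02,0.018,0,0,0,0],[0.02,0.018,0,0,0,0]]]}}

```text
time_s: 7.9
ee_pos: [0.5046, -0.016, 0.0743]
ee_rot: [-2.536, -1.845, 0.005]
ft_force: [-0.2, -0.3, -0.4]
grip_width: 0.0855
```

Scale is fine (edges uniformly about 1.7 mm inside, so bevelled). Travel needed is 0.102 m. I narrow the claw to about 66 mm while centred, then approach the post's face.

{"name": "drive_tool", "arguments": {"steps": [[[0,-0.015,0,0,0,0],[0,-0.015,0,0,0,0],[0,-0.015,0,0,0,0],[0,-0.015,0,0,0,0],[0,-0.015,0,0,0,0]]], "claw": 0.55}}

```text
time_s: 8.4
ee_pos: [0.5016, -0.0151, 0.0742]
ee_rot: [-2.536, -1.845, 0.006]
ft_force: [-0.5, -0.4, 0.6]
grip_width: 0.066
```

```bash
python3 -c "
from st import *
tool(); print(manip.state()['joint_positions'].round(3))"
```

```text
t 8.4 cradle xyz -0.0008 -0.0056 0.0742 toolx yaw -0.3126 tilt [-0.0063  0.0023] F [-0.5 -0.4  0.6] w 0.066
[-2.720e-01  1.620e-01  1.928e+00  1.000e-03  1.058e+00 -1.530e+00]
```

{"name": "drive_tool", "arguments": {"steps": [[[0.01,0,0,0,0,0],[0.02,0,0,0,0,0],[0.03,0,0,0,0,0],[0.03,0,0,0,0,0]]]}}

```text
time_s: 8.8
ee_pos: [0.5033, -0.0094, 0.0741]
ee_rot: [-2.535, -1.846, 0.007]
ft_force: [-1.5, -1.7, 0.6]
grip_width: 0.0664
```

```bash
python3 -c "
from st import *
tool()"
```

```text
t 8.8 cradle xyz -0.0008 0.0003 0.0741 toolx yaw -0.3123 tilt [-0.0067  0.0019] F [-1.5 -1.7  0.6] w 0.0664
```

{"name": "drive_tool", "arguments": {"steps": [[[0.04,0,0,0,0,0],[0.08,0,0,0,0,0],[0.1,0,0,0,0,0],[0.1,0,0,0,0,0],[0.1,0,0,0,0,0]]]}}

```text
time_s: 9.3
ee_pos: [0.5095, 0.0098, 0.0741]
ee_rot: [-2.535, -1.846, 0.007]
ft_force: [-1.5, -2.1, 0.3]
grip_width: 0.0662
```

```bash
python3 -c "
from st import *
tool()"
```

```text
t 9.3 cradle xyz -0.0008 0.0205 0.0741 toolx yaw -0.3119 tilt [-0.0066  0.0019] F [-1.5 -2.1  0.3] w 0.0662
```

Contact is made (about -2.5 N along cradle y). I push on to a bit short of the mark, then measure.

{"name": "drive_tool", "arguments": {"steps": [[[0.06,0,0,0,0,0],[0.12,0,0,0,0,0],[0.18,0,0,0,0,0],[0.24,0,0,0,0,0],[0.3,0,0,0,0,0],[0.34,0,0,0,0,0],[0.37,0,0,0,0,0],[0.37,0,0,0,0,0],[0.37,0,0,0,0,0]]]}}

```text
time_s: 10.2
ee_pos: [0.5323, 0.0802, 0.0741]
ee_rot: [-2.535, -1.846, 0.006]
ft_force: [0.0, -3.1, 0.4]
grip_width: 0.0663
```

```bash
cat > leg.py <<'E'
from st import *
def shot(tag):
    ims={n:manip.snapshot(n) for n in("top","side")}
    for n in ims: cv2.imwrite(f"pics/{n}_{tag}.png",ims[n])
    return ims
def edges(im,x,z,ylo,yhi):
    ys=np.arange(ylo,yhi,.00025); q=proj("top",c2w(P,np.c_[np.full_like(ys,x),ys,np.full_like(ys,z)])).astype(np.float32)
    l=cv2.remap(im.astype(np.float32),q[:,:1],q[:,1:],cv2.INTER_CUBIC)[:,0].sum(1)
    return ys,cv2.GaussianBlur(l[None],(0,0),3).ravel()
def travel(im1,im0=cv2.imread("pics/top0.png")):
    """shift along cradle y of the stop plate's top (z=.09) between pictures"""
    for x in(-.03,-.02,.02,.03):
        y,a=edges(im0,x,.09,.155,.185); best=[]
        ss=np.arange(.06,.13,.00025)
        for s in ss:
            _,b=edges(im1,x,.09,.155+s,.185+s); best.append(np.corrcoef(a,b[:len(a)])[0,1])
        print("x",x,"travel",ss[int(np.argmax(best))].round(4),"corr",round(max(best),3))
E
python3 - <<'E'
from leg import *
tool(); I=shot("a"); travel(I["top"])
s=cv2.resize(I["side"][185:285,200:330],None,fx=6,fy=6,interpolation=cv2.INTER_CUBIC)
cv2.imwrite("pics/s6.png",s)
E
```

```text
t 10.2 cradle xyz -0.0008 0.0946 0.0741 toolx yaw -0.3118 tilt [-0.0065  0.0019] F [ 0.  -3.1  0.4] w 0.0663
x -0.03 travel 0.0965 corr 0.995
x -0.02 travel 0.0963 corr 0.991
x 0.02 travel 0.0963 corr 0.984
x 0.03 travel 0.0965 corr 0.988
```

View pics/s6.png

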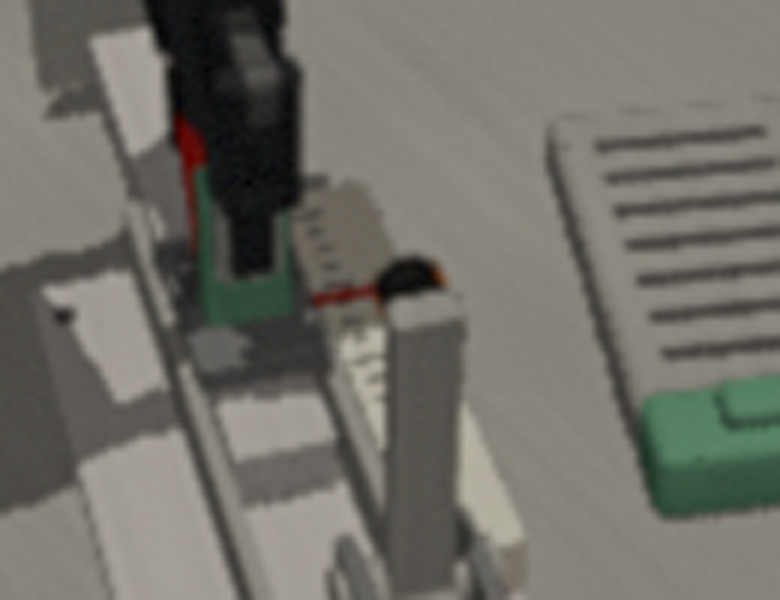

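Pointer at crop (345,297) is just short of the orange block (mostly hidden behind the clamp foot). Travel is 96.4 mm from the plate shift, against the required 102 mm, so 5.6 mm more. The pad position agrees to within 0.5 mm.

{"name": "drive_tool", "arguments": {"steps": [[[0.014,0,0,0,0,0],[0.028,0,0,0,0,0],[0.028,0,0,0,0,0],[0.028,0,0,0,0,0]]]}}

```text
time_s: 10.7
ee_pos: [0.5339, 0.0853, 0.0741]
ee_rot: [-2.535, -1.846, 0.006]
ft_force: [0.2, -3.6, -0.5]
grip_width: 0.0661
```

```bash
python3 - <<'E'
from leg import *
tool(); I=shot("b"); travel(I["top"])
# side view: pointer y with z=.054; start picture vs now
c,sn=np.cos(P[2]),np.sin(P[2])
for f in("side_a","side_b"):
    im=cv2.imread(f"pics/{f}.png").astype(np.float32)
    for x in(.028,.033,.038):
        ys=np.arange(.05,.09,.00025); q=proj("side",c2w(P,np.c_[np.full_like(ys,x),ys,np.full_like(ys,.054)])).astype(np.float32)
        v=cv2.remap(im,q[:,:1],q[:,1:],cv2.INTER_CUBIC)[:,0]; w=np.clip(v[:,2]-(v[:,0]+v[:,1])/2-15,0,None); print(f,x,((ys*w).sum()/w.sum()).round(4),w.max().round())
# mark line in side0? visible orange
im=cv2.imread("pics/side0.png").astype(np.float32)
for x in(.053,.058,.063,.07):
    ys=np.arange(.05,.1,.00025); q=proj("side",c2w(P,np.c_[np.full_like(ys,x),ys,np.full_like(ys,.053)])).astype(np.float32)
    v=cv2.remap(im,q[:,:1],q[:,1:],cv2.INTER_CUBIC)[:,0]; w=(v[:,1]>v[:,0]+25)&(v[:,2]>v[:,1]+15)
    print("mark side0",x,ys[w][[0,-1]].round(4) if w.any() else None)
E
```

```text
t 10.7 cradle xyz -0.0008 0.0999 0.0741 toolx yaw -0.3123 tilt [-0.0065  0.002 ] F [ 0.2 -3.6 -0.5] w 0.0661
x -0.03 travel 0.1018 corr 0.996
x -0.02 travel 0.1018 corr 0.996
x 0.02 travel 0.1018 corr 0.99
x 0.03 travel 0.102 corr 0.968
side_a 0.028 0.0661 42.0
side_a 0.033 0.0664 43.0
side_a 0.038 0.0661 41.0
side_b 0.028 0.0715 45.0
side_b 0.033 0.0711 36.0
side_b 0.038 0.0713 41.0
mark side0 0.053 [0.0563 0.075 ]
mark side0 0.058 [0.0568 0.0728]
mark side0 0.063 [0.056  0.0753]
mark side0 0.07 [0.0635 0.0718]
```

At the mark (101.8–102.0 mm). Now squeeze in small steps, backing the TCP by half of each closing so the post stays put.

{"name": "drive_tool", "arguments": {"steps": [[[-0.01,0,0,0,0,0],[-0.02,0,0,0,0,0],[-0.02,0,0,0,0,0]]], "claw": 0.365}}

```text
time_s: 11.1
ee_pos: [0.5327, 0.0811, 0.0743]
ee_rot: [-2.536, -1.845, 0.007]
ft_force: [-1.8, -3.9, 3.1]
grip_width: 0.0583
```

```bash
python3 -c "
from st import *
tool()"
```

```text
t 11.1 cradle xyz -0.0007 0.0955 0.0743 toolx yaw -0.3126 tilt [-0.0065  0.0017] F [-1.8 -3.9  3.1] w 0.0583
```

{"name": "drive_tool", "arguments": {"steps": [[[-0.01,0,0,0,0,0],[-0.018,0,0,0,0,0],[-0.018,0,0,0,0,0]]], "claw": 0.177}}

```text
time_s: 11.4
ee_pos: [0.5316, 0.0775, 0.0746]
ee_rot: [-2.536, -1.845, 0.006]
ft_force: [-2.9, -4.6, 5.6]
grip_width: 0.0501
```

```bash
python3 -c "
from st import *
tool()"
```

```text
t 11.4 cradle xyz -0.0005 0.0918 0.0746 toolx yaw -0.3128 tilt [-0.0063  0.0017] F [-2.9 -4.6  5.6] w 0.0501
```

{"name": "drive_tool", "arguments": {"steps": [[[-0.01,0,0,0,0,0],[-0.02,0,0,0,0,0],[-0.02,0,0,0,0,0]]], "claw": -0.01}}

```text
time_s: 11.7
ee_pos: [0.5307, 0.0735, 0.0753]
ee_rot: [-2.537, -1.845, 0.006]
ft_force: [-2.8, -4.2, 7.7]
grip_width: 0.0424
```

```bash
python3 -c "
from st import *
tool()"
```

```text
t 11.7 cradle xyz -0.0003 0.0877 0.0753 toolx yaw -0.3129 tilt [-0.0059  0.0015] F [-2.8 -4.2  7.7] w 0.0424
```

{"name": "drive_tool", "arguments": {"steps": [[[-0.008,0,-0.01,0,0,0],[-0.017,0,-0.02,0,0,0],[-0.017,0,-0.02,0,0,0]]], "claw": -0.2}}

```text
time_s: 12.0
ee_pos: [0.5286, 0.07, 0.0783]
ee_rot: [-2.536, -1.844, 0.009]
ft_force: [-1.0, -4.6, -4.2]
grip_width: 0.034
```

```bash
python3 -c "
from st import *
tool()"
```

```text
t 12.0 cradle xyz -0.0011 0.0837 0.0783 toolx yaw -0.3131 tilt [-0.008   0.0014] F [-1.  -4.6 -4.2] w 0.034
```

{"name": "drive_tool", "arguments": {"steps": [[[-0.01,0,0,0,0,0],[-0.02,0,0,0,0,0],[-0.02,0,0,0,0,0]]], "claw": -0.37}}

```text
time_s: 12.3
ee_pos: [0.5274, 0.0661, 0.0788]
ee_rot: [-2.536, -1.844, 0.009]
ft_force: [-3.7, -3.8, 5.3]
grip_width: 0.0268
```

```bash
python3 -c "
from st import *
tool()"
```

```text
t 12.3 cradle xyz -0.001 0.0796 0.0788 toolx yaw -0.3132 tilt [-0.0079  0.0014] F [-3.7 -3.8  5.3] w 0.0268
```

{"name": "drive_tool", "arguments": {"steps": [[[0,0,0,0,0,0],[0.001,0,0,0,0,0],[0.001,0,0,0,0,0],[0.001,0,0,0,0,0],[0.001,0,0,0,0,0],[0.001,0,0,0,0,0],[0.001,0,0,0,0,0]]], "claw": -1, "newtons": 40}}

```text
time_s: 13.0
ee_pos: [0.5276, 0.0665, 0.0791]
ee_rot: [-2.536, -1.844, 0.008]
ft_force: [-3.5, -3.8, 3.3]
grip_width: 0.0249
```

```bash
cat > chk.py <<'E'
from leg import *
import sys
tool(); I=shot(sys.argv[1]); travel(I["top"])
im=I["side"].astype(np.float32)
for x in(.028,.033,.038):
    ys=np.arange(.05,.09,.00025); q=proj("side",c2w(P,np.c_[np.full_like(ys,x),ys,np.full_like(ys,.054)])).astype(np.float32)
    v=cv2.remap(im,q[:,:1],q[:,1:],cv2.INTER_CUBIC)[:,0]; w=np.clip(v[:,2]-(v[:,0]+v[:,1])/2-15,0,None); print("side ptr",x,((ys*w).sum()/w.sum()).round(4))
cv2.imwrite("pics/z.png",cv2.resize(I["side"][185:285,200:330],None,fx=6,fy=6,interpolation=cv2.INTER_CUBIC))
E
python3 chk.py c
```

```text
t 13.0 cradle xyz -0.001 0.0801 0.0791 toolx yaw -0.3135 tilt [-0.0077  0.0021] F [-3.5 -3.8  3.3] w 0.0249
x -0.03 travel 0.1025 corr 0.995
x -0.02 travel 0.1023 corr 0.989
x 0.02 travel 0.1023 corr 0.98
x 0.03 travel 0.1025 corr 0.986
side ptr 0.028 0.072
side ptr 0.033 0.0721
side ptr 0.038 0.0721
```

View pics/z.png

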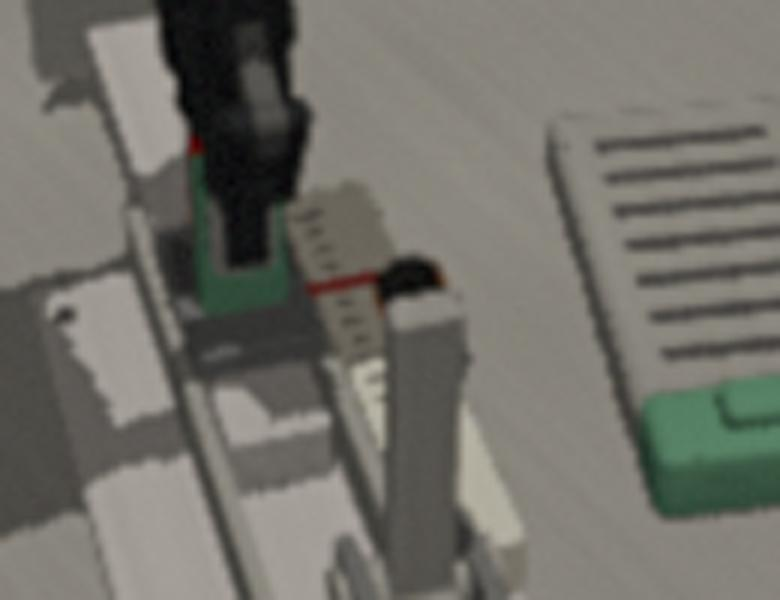

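Lever stands parallel to the post (red just above green at (195,145)); opening is 25 mm, so it's closed. The pointer line at (345,285) is level with the block, and travel is 102.4 mm. I trim by -0.4 mm and recheck.

{"name": "drive_tool", "arguments": {"steps": [[[-0.002,0,0,0,0,0],[-0.002,0,0,0,0,0],[-0.002,0,0,0,0,0],[-0.002,0,0,0,0,0],[-0.002,0,0,0,0,0]]]}}

```text
time_s: 13.6
ee_pos: [0.5275, 0.0662, 0.0791]
ee_rot: [-2.536, -1.844, 0.007]
ft_force: [-2.0, -3.1, 1.8]
grip_width: 0.0252
```

```bash
python3 chk.py d; python3 -c "
from h import *
a=cv2.imread('pics/side0.png').astype(float);b=cv2.imread('pics/side_d.png').astype(float)
d=np.abs(a-b).mean(2)
for n,(u,v,r) in dict(cup=(165,237,18),spray=(366,301,25),cassette=(325,225,15)).items(): print(n,d[v-r:v+r,u-r:u+r].mean().round(2))"
```

```text
t 13.6 cradle xyz -0.001 0.0798 0.0791 toolx yaw -0.3136 tilt [-0.0076  0.0024] F [-2.  -3.1  1.8] w 0.0252
x -0.03 travel 0.1023 corr 0.993
x -0.02 travel 0.102 corr 0.985
x 0.02 travel 0.102 corr 0.994
x 0.03 travel 0.1023 corr 0.994
side ptr 0.028 0.0719
side ptr 0.033 0.0718
side ptr 0.038 0.072
cup 8.89
spray 8.15
cassette 7.71
```

```bash
python3 -c "
from st import *
print(manip.job_done()); tool()"
```

```text
the job is handed in; nothing more can be done
None
the job is handed in; nothing more can be done
```

The job is handed in, with the arm still holding the leg at the mark and the cam lever squeezed closed.

**What I did:** I swung the clamp handle back with shut fingers until the clamp fell open. I then pushed the leg out by its green post and closed the lever in small steps, backing the tool off so the post stayed at the mark. The robot's clock read 13.6 s at the last check.

**Last checks**
- **Clamp:** the side picture shows it at its open stop.
- **Leg travel:** 102.0–102.3 mm from the stop plate's shift, against 101.9–102.2 mm measured from pointer to mark in the first top picture.
- **Lever:** the grip width is 25 mm, against a nominal 26 mm across post and lever when closed, and the side picture before the final 0.4 mm trim shows it upright against the post.
- **Force:** about 4 N at the wrist, close to the spring's pull.

**What I could not confirm**
- **Pointer on the mark:** the arm and the open clamp hid this in both cameras at the end, so it rests on measurements. The side camera put the pointer at y = 71.9 mm and the top camera put the mark at 72.8 mm. That gap is within the roughly 2 mm calibration.
- **Bystanders:** a picture-difference test on the cup, bottle and cassette told me nothing, because it came out at about 8 grey levels for all three. I saw no contact with them, and they looked unmoved in the pictures where they showed.

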